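Close a compressor's control box and hold the cover for the seal test

TASK

Take the slim test pin out of the wooden stand and push it fully home in the round test socket of the compressor's control box, and leave it there. Then turn the quarter-turn fastener on the box's cover clockwise until its slot lines up with the two marks, let go of it, and press the cover down on its seal as far as it goes by the bare part of the cover, not by the fastener: finish while still holding it down. Leave the blanking plug and the wrench socket where they are.

Things in the scene. Friction and masses are not known exactly. Their poses are not given: they have to be found in the camera images.
- unit: Compressor with its black control box, fixed to the bench. Origin: on the bench under the middle of the control box. z up; the box reaches x -65 to +65 mm, y -130 to +125 mm. Its lower block (y -130 to +55) is 85 mm high and carries the cover; the grey terminal block (y +55 to +125) is 90 mm high and carries the test socket. The blue motor and bare aluminium cylinder lie along y at x +90 to +200 mm, up to 145 mm high, end plates y -120 to +120.
- socket (a point): Centre of the mouth of the test socket, on top of the grey terminal block, 90 mm above the bench, at x 0, y +90 mm of the unit. A round vertical hole 10 mm in diameter, slightly chamfered, 34 mm deep. Same axes as the unit.
- test_pin: Slim test pin, loose, upright in one of the two holes of the stand. Origin at the tip of the pin (its lowest point), z up along its axis. Brass pin 8 mm in diameter and 30 mm long with a chamfered tip; above it a black shoulder 24 mm in diameter (z 30 to 34 mm), then a round black grip 20 mm in diameter from z 34 to 75 mm (top). 28 to 56 g. Fully home, the shoulder sits on the terminal block and the tip is 30 mm below the socket's mouth.
- stand: Wooden stand, fixed, 70 x 130 x 40 mm (x, y, z), origin under its centre, to the left or right of the compressor. Two holes 15 mm in diameter at y -35 and +35 mm; the test pin stands in one, the blanking plug in the other, resting on their shoulders.
- plug: Blanking plug, bystander: a squat black head 34 mm in diameter and 14 mm high on a stem 12 mm thick and 22 mm long, in the other hole of the stand. Origin at the foot of the stem. Leave it alone.
- cover (a joint): How far the cover is pressed down, m: 0 = up on its springy seal, 0.006 = fully down on the frame. It only slides vertically and springs back. It takes about 3 N to start it and about 9 N to bring it fully down. Aluminium plate 126 x 165 x 8 mm (x, y of the unit: y -125 to +40), top at 100 mm above the bench when up, 94 mm when down.
- press_spot (a point): Middle of the bare part of the cover, on its top face: x 0, y -90 mm of the unit, 100 mm above the bench when the cover is up; 70 mm from the fastener's axis. The flat bare area around it reaches 35 mm towards the cover's end, 40 mm towards the fastener and 60 mm to each side. It moves with the cover; same axes as the unit.
- fastener (a joint): Angle of the quarter-turn fastener, rad: 0 = its bar and slot lie along the unit's x, and it grows clockwise seen from above; at 1.57 the slot is in line with the two marks on the cover (which lie along the unit's y). It starts between 0 and 0.6, goes past the marks to a stop at 2.0, and stays where it is left (turning it takes about 0.06 N m).
- fastener_grip (a point): Point on the fastener's axis at the height to grip, 25 mm above the cover's top face, at x 0, y -20 mm of the unit (125 mm above the bench). Steel bar 42 mm long, 12 mm thick, top 5 mm above this point, on a flat disc 38 mm in diameter and 3 mm high; the slot runs along the top of the bar. The point turns with the fastener, its x along the bar and slot.
- wrench_socket: Bystander: steel wrench socket standing on end, a tube 32 mm in diameter, 60 mm high, on the bench to the left of the compressor, origin under its centre. Leave it alone.
- parts_bin: Blue plastic parts bin, fixed, 120 x 150 x 60 mm, on the other side of the compressor from the stand; origin under its centre. Not needed.
Not all that is in view belongs to the job. Leave any blue, green or orange look-alike of the test_pin alone.

How it is judged (in metres and radians):
On the way, in this order (a step that is already met when the one before it is completed fails the run):
1. the test pin is fully home in the socket and let go (z of test_pin in the frame of socket below -0.026 m and horizontal distance between test_pin and socket below 0.005 m and angle between test_pin's own z axis and vertical below 0.12 rad and contact force between the fingers and test_pin below 0.3 N), for 0.2 s.
2. the fastener's slot is in line with the marks, the fastener is let go and the cover is still up (z of test_pin in the frame of socket below -0.026 m and horizontal distance between test_pin and socket below 0.005 m and angle between test_pin's own z axis and vertical below 0.12 rad and value of joint fastener between 1.431 and 1.711 rad and contact force between each of the arm, the fingers and fastener below 0.3 N and value of joint cover below 0.002 m), for 0.2 s.
3. the cover is pressed down on its seal by the robot (value of joint cover above 0.0045 m and contact force between any of the fingers, the arm and cover above 4 N and contact force between each of the arm, the fingers and fastener below 0.3 N), for 0.3 s.
At the end, for the whole second after the job is handed in: The robot holds the cover at least 4.5 mm down (of 6 mm) with more than 4 N on it, without touching the fastener; the fastener's slot is within 0.14 rad (8 degrees) of the marks; the test pin is at least 26 mm deep (of 30) in the socket, upright within 0.12 rad, and let go (all of step 1 and all of step 3 and value of joint fastener between 1.431 and 1.711 rad); the arm keeps its last pose, push and grip.
It fails at once if the blanking plug is moved more than 3 cm (distance of plug from where it was at the start of the episode above 0.03 m).
It fails at once if the wrench socket is moved more than 3 cm (distance of wrench_socket from where it was at the start of the episode above 0.03 m).
It also fails if it takes over 67 s, if anything falls off the work surface, if the arm or the gripper's body presses on something with over 40 N, if the wrist force passes 120 N, or if a joint passes its speed limit or range.

ROBOT

A 6-joint arm with a two-finger parallel gripper is mounted at the origin on the work surface. World frame = base frame: x ahead of the robot, y to its left, z up, the work surface at z = 0. Lengths are in mm, angles in rad, forces in N, time in s.
With the tool pointing down it reaches from about 350 to 950 mm from the base axis. Payload 17.4 kg.
Tool frame: the origin (TCP) lies midway between the tips of the shut fingers; the grasp point (between the pads) lies 19 mm behind it; z points along the fingers, y is the line along which they close (so a half turn about z gives the same grasp; the last joint's range is limited). The gripper opens to 93 mm and grips with 3 to 60 N. Pads are 15 mm wide; open, the fingers measure 128 mm over their backs; the gripper's body (75 mm by 188 mm) begins 65 mm behind the grasp point.
Start: joints at [-0.038, 0.116, 1.442, -0, 1.584, -0.038], TCP at [675.005, -0.009, 198.446] pointing down, gripper open.
Joint ranges: [-2.83, 2.83], [-0.83, 2.19], [0.07, 2.5], [-1.14, 4.28], [0.01, 3], [-2.97, 2.97]. Speed limits (rad/s): [1.89, 1.89, 2.22, 3.14, 3.14, 3.14].

INTERFACE

Orientations are given as a unit quaternion [x, y, z, w].
In Python, from cell import env gives the robot as it stands.
- The arm moves only by the shell command python3 -m crank 'ROWS'. ROWS is JSON, one flat list of numbers, 7 for each row, row after row: the opening in per cent of the stroke, from 0 (shut) to 100 (fully open), then the shift along the tool's x, y, z in cm, then the turn, a rotation vector about the tool's x, y, z in rad. A call has 1 to 12 rows; each row is the pose to reach, as a shift and turn from the pose commanded when the call began, along the tool's axes at that moment; what a row does not reach only later rows make up. A row lasts 1/8 s, in which the tool goes at most 62.5 mm and 10.7 degrees, less where a joint would pass 70% of its speed; a pose out of reach is approached as far as the arm can. A call with a gripper value outside its range is refused whole. The fingers move at their own pace and stop on an object; the grip force is fixed at half the most. Time passes only in rows, so rows that repeat a pose let the fingers close. It gives the time, the measured TCP pose, the force, the opening and the grip force at its end, in the units of the state.
- env.state(): the state, without advancing time (a new reading comes with each control period).
- env.capture(name): name is "scene" or "side" or "wrist"; returns a dict with "pixels" (420x560x3 uint8, red, green, blue), "vertical_fov" (degrees; the focal length in pixels is half the picture's height over the tangent of half this angle, whatever the lens; pixels are square), "cx", "cy" (the principal point, pixels), "dist" ([k1, k2, p1, p2, k3] as OpenCV has them; the pictures are not rectified), "rvec" (rotation vector, rad) and "tvec" (3), from world to camera coordinates, as OpenCV has them. Camera axes: x right, y down, z forward; pixel columns grow to the right and rows downward; lengths in mm; the calibration is good to about 2 mm. A picture is of the moment at which its call begins. There is no depth.
- env.hand_in(): hands the job in; it is judged then, once.
Trained networks look in the newest picture that a camera, given by its name, has taken for a name from the list of things; names that differ only in an ending like _2 or _b are one class to them, and where a whole thing is asked for, a point or a joint stands for the part that bears it (a point fixed in the world has none). Each returns a list of dicts, best first, with "score" (0 to 1); they miss things now and then, are a little off and sometimes report something else, mostly with a low value. They report only what shows in the picture. A call takes as long as a camera call. They do not tell look-alikes from the thing itself.
- env.spot_in(label, camera): "centre" ([column, row] in pixels, amid what is visible of it).
- env.regions_of(label, camera): "pixels" (420x560 bool, what is visible of it) and "centre" ([column, row] in pixels, amid what is visible of it).
- env.tip_of(label, camera): "centre" ([column, row] in pixels: a listed point, or the origin of a listed thing).
The state is a dict: "time": time; "joints": joint angles; "joint_vel": joint speeds; "tau": joint torques, N m; "ee_pos": TCP position; "tcp_rot": TCP orientation; "ft_force": force on the tool from outside, world axes, zero at the start; "moment": the same for the moment, N m; "width": finger opening in mm; "grasp_force": force on a finger pad.
Only numpy, scipy, OpenCV 4.12 (cv2) and the standard library are available. Lean on these libraries where they do the work, as an engineer would, in place of code of your own. Each camera call takes 0.05 s, during which the arm holds its last target. There are 200 camera calls.

## Working session

There is one attempt and no reset: what is moved stays moved. The work goes in short steps, Python scripts to look and compute and a shell command to move; the robot and the scene stay as the last step left them, time stands still between calls to the robot, and variables do not carry over. Pictures are saved under pics/ and viewed, at most 10 in all, crops included, and the job is handed in when it is done.

```bash
ls; mkdir -p pics
cat > h.py <<'E'
import numpy as np, cv2
from scipy.spatial.transform import Rotation as R
from cell import env
def cap(n,f=None):
    c=env.capture(n)
    if f: cv2.imwrite(f'pics/{f}.png',c['pixels'][...,::-1])
    return c
def cam(c):
    h=c['pixels'].shape[0]; f=h/2/np.tan(np.radians(c['vertical_fov'])/2)
    K=np.array([[f,0,c['cx']],[0,f,c['cy']],[0,0,1.]])
    return K,np.array(c['dist'],float),np.array(c['rvec'],float),np.array(c['tvec'],float)
def ray(c,uv):
    K,d,rv,t=cam(c); p=cv2.undistortPoints(np.array([[uv]],float),K,d)[0,0]
    M=R.from_rotvec(rv.ravel()).as_matrix(); return -M.T@t.ravel(), M.T@np.array([p[0],p[1],1])
def atz(c,uv,z):
    o,v=ray(c,uv); return o+v*(z-o[2])/v[2]
def proj(c,P):
    K,d,rv,t=cam(c); return cv2.projectPoints(np.array(P,float).reshape(-1,1,3),rv,t,K,d)[0].reshape(-1,2)
def totool(P,s=None):
    s=s or env.state(); return R.from_quat(s['tcp_rot']).inv().apply(np.array(P)-s['ee_pos'])/10
E
python3 - <<'E'
from h import *
Z={'test_pin':0,'socket':90,'fastener_grip':125,'press_spot':100,'plug':0,'wrench_socket':0,'stand':0,'unit':0,'parts_bin':0}
Z['test_pin']=10;Z['plug']=18
s=env.state();print(s)
ims=[]
for n in ('scene','side','wrist'):
    c=cap(n);ims.append(c['pixels']);print(n, (-R.from_rotvec(c['rvec']).as_matrix().T@np.ravel(c['tvec'])).round())
    for l,z in Z.items():
        for d in env.tip_of(l,n)[:3]: print(l,round(d['score'],2),np.round(d['centre']),atz(c,d['centre'],z).round())
    cv2.imwrite(f'pics/a_{n}.png',c['pixels'][...,::-1])
E
```

```text
pics
{'time': 0.0, 'joints': array([-3.77799487e-02,  1.16475679e-01,  1.44229779e+00,  6.52400391e-06,
        1.58403298e+00, -3.77860143e-02]), 'joint_vel': array([-3.70171567e-04, -1.36357368e-03,  5.68374398e-04,  5.92752003e-04,
        3.48742590e-05, -6.17371102e-04]), 'tau': array([-2.39607485e-03, -7.21266031e+01, -6.22611737e+01,  7.77577632e-02,
        2.38535833e-02, -2.17692599e-05]), 'ee_pos': array([6.74747272e+02, 1.62622724e-02, 1.97691966e+02]), 'tcp_rot': array([ 7.07104477e-01,  7.07108825e-01, -4.10231367e-04, -4.47261525e-04]), 'ft_force': array([-0.39232047,  0.40855291,  0.03385357]), 'moment': array([ 0.01021426,  0.05931266, -0.01829954]), 'grasp_force': 0.0, 'width': 93.06640953154543}
scene [946. 624. 645.]
test_pin 0.85 [408. 365.] [530. 445.  10.]
test_pin 0.78 [367. 349.] [565. 378.  10.]
test_pin 0.77 [397. 319.] [467. 364.  10.]
socket 0.84 [260. 237.] [602.  81.  90.]
socket 0.42 [246. 242.] [633.  79.  90.]
fastener_grip 0.54 [242. 195.] [576. -32. 125.]
fastener_grip 0.19 [377. 308.] [563. 376. 125.]
press_spot 0.57 [237. 189.] [553. -93. 100.]
p
[... 599 characters left out ...]
 215.] [585.  20.  90.]
fastener_grip 0.55 [271. 341.] [ 429. -426.  125.]
fastener_grip 0.48 [307. 213.] [579. -16. 125.]
fastener_grip 0.31 [261. 184.] [470. 140. 125.]
press_spot 0.82 [304. 240.] [559. -97. 100.]
plug 0.55 [259. 183.] [478. 300.  18.]
wrench_socket 0.46 [299. 178.] [620. 332.   0.]
stand 0.78 [260. 183.] [483. 323.  -0.]
stand 0.6 [304. 246.] [575. -14.   0.]
unit 0.73 [260. 184.] [481. 316.  -0.]
unit 0.64 [303. 245.] [574.  -9.   0.]
parts_bin 0.74 [268. 340.] [ 432. -332.    0.]
parts_bin 0.7 [310. 202.] [633. 193.   0.]
wrist [675.  84. 385.]
socket 0.73 [193. 104.] [606.  78.  90.]
fastener_grip 0.57 [157. 247.] [578. -30. 125.]
unit 0.79 [198. 186.] [585. -11.   0.]
```

View pics/a_scene.png

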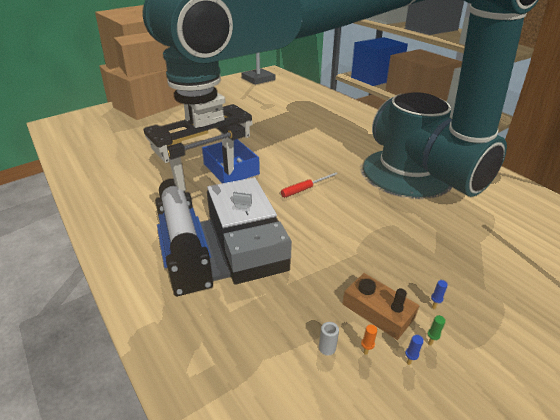

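View pics/a_wrist.png

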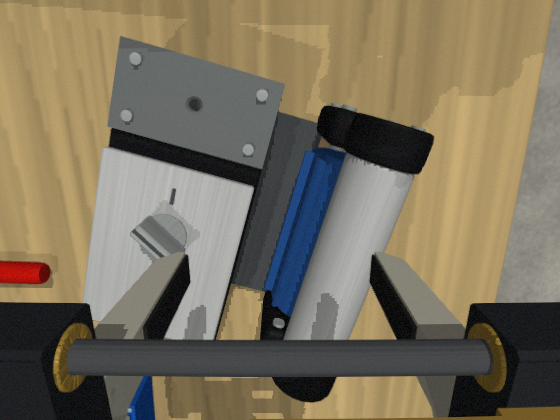

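The scene picture shows one black pin at about (399,299), in the stand next to the plug at (367,287). Four look-alikes stand outside it: blue (438,290), blue (415,347), green (437,328) and orange (370,338). The black pin fits the description: it has a black grip and sits in a stand hole. The wrist picture shows the socket at (194,104) and the fastener at (160,235).

Run:
```python
from h import *
for n,g in (('scene',(399,299)),('side',None)):
    c=cap(n)
    for l,z in (('test_pin',62),('plug',47),('stand',20)):
        for d in env.regions_of(l,n)[:5]:
            m=d['pixels'];col=c['pixels'][m].mean(0).round() if m.any() else 0
            print(n,l,round(d['score'],2),np.round(d['centre']),m.sum(),col,atz(c,d['centre'],z).round())
    im=c['pixels'][...,::-1]
    k=im[250:380,310:470] if n=='scene' else im[140:220,230:330]
    cv2.imwrite(f'pics/b_{n}.png',cv2.resize(k,None,fx=4,fy=4,interpolation=2))
```

```text
scene test_pin 0.85 [434. 292.] 262 [ 67.  79. 129.] [398. 386.  62.]
scene test_pin 0.84 [370. 342.] 318 [183. 101.  41.] [581. 390.  62.]
scene test_pin 0.79 [416. 342.] 339 [ 69.  81. 133.] [518. 438.  62.]
scene test_pin 0.7 [402. 302.] 258 [60. 50. 39.] [469. 365.  62.]
scene test_pin 0.63 [382. 306.] 2255 [131.  93.  57.] [506. 348.  62.]
scene plug 0.7 [368. 285.] 231 [59. 50. 39.] [479. 288.  47.]
scene stand 0.76 [381. 305.] 2458 [131.  94.  58.] [475. 325.  20.]
scene stand 0.55 [368. 286.] 227 [58. 50. 39.] [458. 274.  20.]
side test_pin 0.59 [266. 153.] 80 [ 57.  70. 113.] [514. 413.  62.]
side test_pin 0.42 [284. 159.] 89 [155.  88.  32.] [573. 364.  62.]
side plug 0.48 [271. 335.] 3320 [ 31.  65. 123.] [ 438. -353.   47.]
side stand 0.6 [260. 183.] 614 [111.  76.  42.] [480. 297.  20.]
```

View pics/b_scene.png

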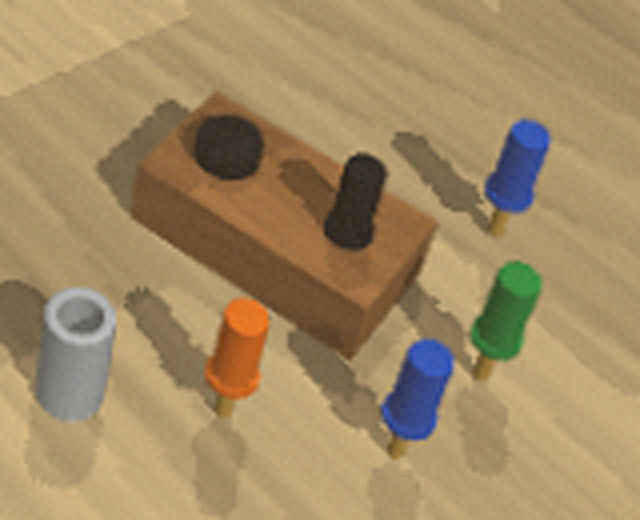

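The crop confirms it: the black pin, with its shoulder on the wood, is at crop (357,200), and the four coloured ones stand free on the bench. I'm moving to look at it from above.

```bash
python3 -m crank '[60,4.6,-3.4,0,0,0,0, 60,9.2,-6.8,0,0,0,0, 60,13.8,-10.2,0,0,0,0, 60,18.4,-13.6,0,0,0,0, 60,23,-17,0,0,0,0, 60,27.5,-20.5,0,0,0,0, 60,27.5,-20.5,0,0,0,0, 60,27.5,-20.5,0,0,0,0]'
python3 - <<'E'
from h import *
s=env.state();c=cap('wrist','c')
for l in ('test_pin','plug'):
    for d in env.regions_of(l,'wrist')[:5]:
        m=d['pixels'];print(l,round(d['score'],2),np.round(d['centre'],1),m.sum(),c['pixels'][m].mean(0).round(),atz(c,d['centre'],85).round(1),atz(c,d['centre'],44).round(1))
    for d in env.tip_of(l,'wrist')[:5]: print('tip',l,round(d['score'],2),np.round(d['centre'],1),atz(c,d['centre'],10 if l=='test_pin' else 18).round(1))
print(s['ee_pos'],s['tcp_rot'],proj(c,[s['ee_pos']]))
E
```

```text
time: 2.9
ee_pos: [470.1, 274.9, 198.5]
tcp_rot: [0.707, 0.707, 0.0, 0.0]
ft_force: [0.6, 0.0, 0.1]
width: 55.7
grasp_force: 0.0
test_pin 0.96 [261.5   6.7] 434 [20. 76. 31.] [456.7 423.2  85. ] [454.8 432.   44. ]
test_pin 0.86 [280.4  95.5] 546 [22. 21. 21.] [470.9 359.   85. ] [471. 359.  44.]
test_pin 0.83 [391.8  73.4] 890 [140.  67.   4.] [558.8 376.   85. ] [571.  378.4  44. ]
test_pin 0.72 [173.1  62.1] 907 [ 23.  56. 119.] [386.9 384.4  85. ] [375.6 387.9  44. ]
test_pin 0.67 [337.6   6.3] 343 [14. 36. 78.] [513.9 423.6  85. ] [519.9 432.5  44. ]
tip test_pin 0.95 [281.   93.6] [471.7 360.9  10. ]
tip test_pin 0.82 [378.6  77.6] [568.3 376.3  10. ]
tip test_pin 0.76 [264.9   8.8] [456.5 437.5  10. ]
tip test_pin 0.56 [187.3  67.5] [379.8 385.7  10. ]
plug 0.63 [295.6 167.3] 1001 [21. 21. 21.] [483.8 300.8  85. ] [485.7 292.9  44. ]
tip plug 0.87 [294.2 167.2] [485.4 288.   18. ]
[470.1369753  274.87028388 198.53990046] [7.06895023e-01 7.07318455e-01 5.40084405e-05 1.64047228e-04] [[279.59714127 250.79529999]]
```

View pics/c.png

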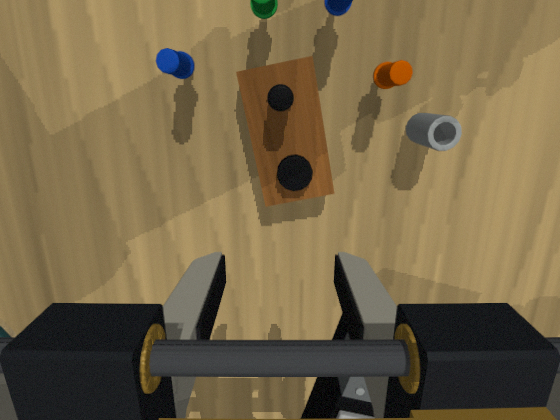

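The wrist picture shows the black pin at (280,96) with the plug below it at (295,173). Next I descend on the pin and grip it.

```bash
python3 -m crank '[60,5,0.1,0,0,0,0, 60,8.46,0.1,3,0,0,0, 60,8.46,0.1,8,0,0,0, 60,8.46,0.1,12.5,0,0,0, 60,8.46,0.1,14.95,0,0,0, 60,8.46,0.1,14.95,0,0,0, 60,8.46,0.1,14.95,0,0,0, 0,8.46,0.1,14.95,0,0,0, 0,8.46,0.1,14.95,0,0,0, 0,8.46,0.1,14.95,0,0,0, 0,8.46,0.1,14.95,0,0,0]'
python3 -m crank '[0,0,0,0,0,0,0, 0,0,0,-3,0,0,0, 0,0,0,-8,0,0,0, 0,0,0,-13,0,0,0, 0,0,0,-13,0,0,0, 0,0,0,-13,0,0,0]'
python3 - <<'E'
from h import *
s=env.state();c=cap('wrist','d')
cv2.imwrite('pics/d.png',cv2.resize(c['pixels'][...,::-1][180:330,200:360],None,fx=4,fy=4))
for d in env.tip_of('test_pin','wrist')[:3]: print(d['score'],d['centre'])
p=s['ee_pos']
for z in (-94+55,):print(p,proj(c,[[p[0],p[1],p[2]-39],[p[0],p[1],p[2]+19+17]]))
E
```

```text
time: 4.53
ee_pos: [471.0, 359.6, 49.1]
tcp_rot: [0.707, 0.707, 0.0, 0.0]
ft_force: [-1.0, -0.1, -0.3]
width: 20.5
grasp_force: 0.2
time: 5.28
ee_pos: [470.8, 359.4, 178.1]
tcp_rot: [0.707, 0.707, -0.0, -0.0]
ft_force: [0.5, -0.7, -0.5]
width: 19.2
grasp_force: 30.0
0.96 [330.0, 100.5]
0.92 [189.2, 152.3]
0.87 [277.9, 225.4]
[470.80309277 359.44934475 178.11137338] [[279.63697309 226.76708689]
 [279.65930036 282.34071739]]
```

View pics/d.png

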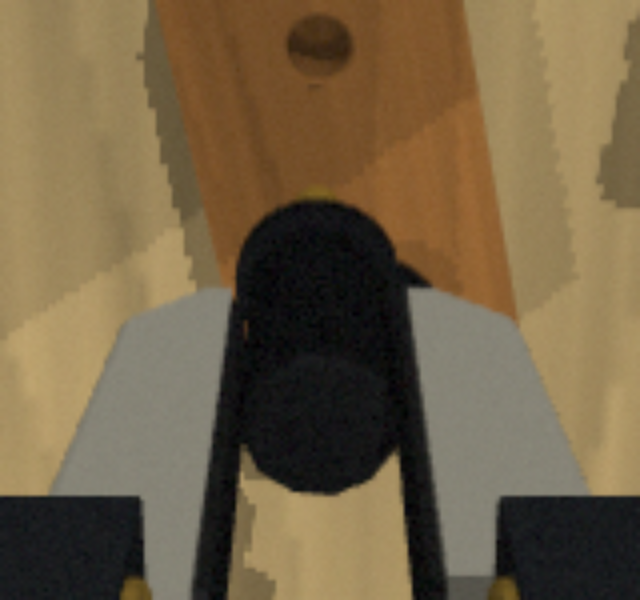

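The pin is held upright, with its brass tip just showing at crop (318,190). Now to the socket, with a look from nearby.

```bash
python3 -m crank '[0,-4,1.5,-1.5,0,0,0, 0,-9,3.5,-3,0,0,0, 0,-14,5.5,-3,0,0,0, 0,-19,7.5,-3,0,0,0, 0,-24,9.6,-3,0,0,0, 0,-29,11.7,-3,0,0,0, 0,-32.9,13.3,-3,0,0,0, 0,-32.9,13.3,-3,0,0,0, 0,-32.9,13.3,-3,0,0,0]'
python3 - <<'E'
from h import *
s=env.state();c=cap('wrist','e')
for l,z in (('socket',90),('fastener_grip',125),('press_spot',100)):
  for d in env.tip_of(l,'wrist')[:2]: print(l,round(d['score'],2),np.round(d['centre'],1),atz(c,d['centre'],z).round(1))
g=cv2.cvtColor(c['pixels'],cv2.COLOR_RGB2GRAY)
u,v=proj(c,[[604,79.5,90]])[0].astype(int);print(u,v)
k=g[v-25:v+25,u-25:u+25].astype(float); m=k<50
n,lab,st,ce=cv2.connectedComponentsWithStats(m.astype(np.uint8));print(st,ce+[u-25,v-25]);
for i in range(1,n):
    if st[i][4]>20: print(atz(c,ce[i]+[u-25,v-25],90))
print(s['ee_pos'],s['width'])
E
```

```text
time: 6.5
ee_pos: [603.6, 30.9, 207.9]
tcp_rot: [0.707, 0.707, -0.0, -0.001]
ft_force: [0.5, 0.8, -0.8]
width: 19.2
grasp_force: 30.0
socket 0.7 [283.9 143.6] [607.2  76.2  90. ]
280 139
[[   0    0   50   50 2496]
 [  32   28    2    2    2]
 [  27   30    1    1    1]
 [  29   31    1    1    1]] [[279.49078526 138.49198718]
 [287.5        142.5       ]
 [282.         144.        ]
 [284.         145.        ]]
[603.64348757  30.85577241 207.91472965] 19.198953065374894
```

View pics/e.png

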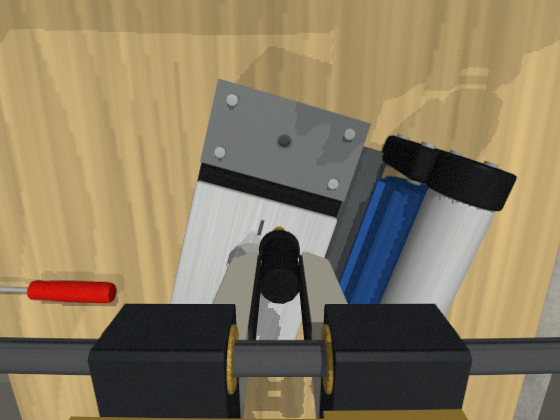

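Picture e shows the socket at about (284,141) and the pin top at (279,282). Now I compare the pin with its model and refine the socket centre.

```bash
cat >> h.py <<'E'
def pinov(c,p,off,S=4):
    "overlay of pin outline circles (tip, shoulder bottom, top), TCP p, pin offset off"
    im=cv2.resize(c['pixels'][...,::-1],None,fx=S,fy=S,interpolation=2)
    a=np.linspace(0,2*np.pi,60); b=np.array(p)+[off[0],off[1],0]
    for z,r,col in ((-39,3,(0,255,255)),(-9,12,(0,255,0)),(36,10,(0,0,255))):
        q=proj(c,np.c_[b[0]+r*np.cos(a),b[1]+r*np.sin(a),0*a+b[2]+z])
        cv2.polylines(im,[((q+.5)*S).astype(np.int32)],True,col,1)
    return im
def sock(c,uv,h=13):
    g=cv2.cvtColor(c['pixels'],cv2.COLOR_RGB2GRAY).astype(float);u,v=np.round(uv).astype(int)
    k=g[v-h:v+h+1,u-h:u+h+1];t=(np.median(k)+k.min())/2;m=(k<t).astype(np.uint8)
    n,l,st,ce=cv2.connectedComponentsWithStats(m);i=1+st[1:,4].argmax();return ce[i]+[u-h,v-h],st[i]
E
python3 - <<'E'
from h import *
s=env.state();c=cap('wrist')
uv,st=sock(c,(284,141));print(uv,st,atz(c,uv,90))
im=pinov(c,s['ee_pos'],(0,0));im2=pinov(c,s['ee_pos'],(0,-1.5))
o=np.hstack([im[860:1260,920:1320],im2[860:1260,920:1320]])
cv2.imwrite('pics/f.png',o)
E
```

```text
[283.5877193  141.75438596] [  7   8  12  12 114] [607.11661056  78.27413448  90.        ]
```

View pics/f.png

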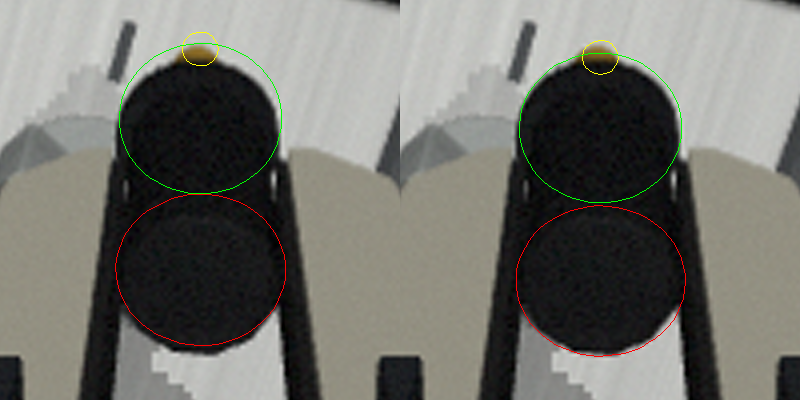

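At a −1.5 mm y offset the model fits the top of the pin, while the shoulder reads about −2.5 mm. I'll hover the tip just above the socket and check directly.

```bash
python3 -m crank '[0,2.5,0.2,0,0,0,0, 0,5,0.35,2,0,0,0, 0,5,0.35,5,0,0,0, 0,5,0.35,7,0,0,0, 0,5,0.35,7,0,0,0, 0,5,0.35,7,0,0,0]'
python3 - <<'E'
from h import *
s=env.state();c=cap('wrist')
p=s['ee_pos'];im=pinov(c,p,(0,-1.5))
q=proj(c,[[607.1,78.3,90]])[0];print(q,p)
S=4;u,v=(q*S).astype(int)
cv2.imwrite('pics/g.png',im[v-250:v+300,u-350:u+350])
E
```

```text
time: 7.5
ee_pos: [607.9, 80.5, 140.1]
tcp_rot: [0.707, 0.707, 0.0, 0.0]
ft_force: [0.2, -0.5, 0.4]
width: 19.0
grasp_force: 30.0
[278.33507939 224.17018764] [607.90260348  80.48726144 140.14178721]
```

View pics/g.png

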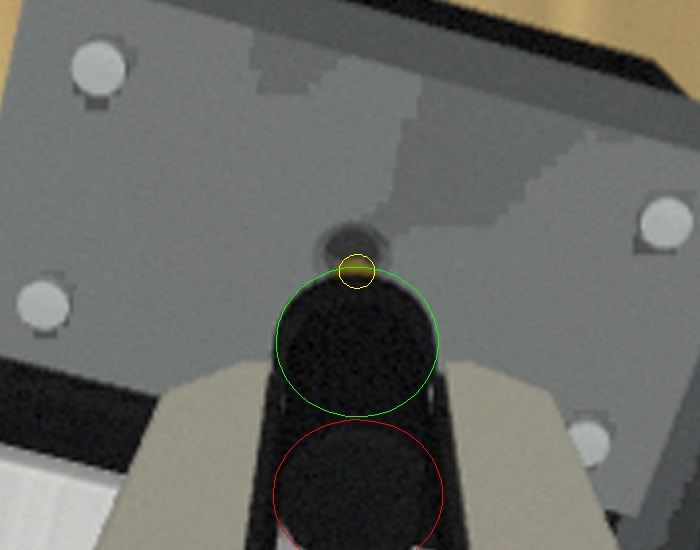

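Picture g shows the socket mouth centre at crop (353,254) and the pin tip about 0.9 mm too far in +x and 0.4 mm short in y. I'll correct that and start inserting.

```bash
python3 -m crank '[0,0.03,-0.06,0,0,0,0, 0,0.03,-0.06,0.4,0,0,0, 0,0.03,-0.06,0.8,0,0,0, 0,0.03,-0.06,1.2,0,0,0, 0,0.03,-0.06,1.6,0,0,0, 0,0.03,-0.06,1.6,0,0,0]'
```

```text
time: 8.3
ee_pos: [606.8, 80.8, 122.5]
tcp_rot: [0.707, 0.707, -0.0, -0.0]
ft_force: [0.7, 0.6, -0.6]
width: 19.2
grasp_force: 30.0
```

```bash
python3 -m crank '[0,0,0,0.5,0,0,0, 0,0,0,1.0,0,0,0, 0,0,0,1.5,0,0,0, 0,0,0,2.0,0,0,0, 0,0,0,2.3,0,0,0, 0,0,0,2.45,0,0,0, 0,0,0,2.45,0,0,0]'
```

```text
time: 9.18
ee_pos: [607.0, 80.8, 99.0]
tcp_rot: [0.707, 0.707, 0.0, 0.0]
ft_force: [-1.8, -2.6, 5.0]
width: 19.2
grasp_force: 30.0
```

```bash
python3 -m crank '[0,0,0,0.12,0,0,0, 0,0,0,0.12,0,0,0, 50,0,0,0.05,0,0,0, 50,0,0,0.05,0,0,0, 50,0,0,0,0,0,0, 50,0,0,0,0,0,0]'
python3 -m crank '[50,0,0,-3,0,0,0, 50,0,0,-8,0,0,0, 50,-4,-0.8,-11,0,0,0, 50,-9,-1.8,-11,0,0,0, 50,-12.4,-3,-11,0,0,0, 50,-17,-3.6,-11,0,0,0, 50,-17,-3.6,-11,0,0,0, 50,-17,-3.6,-11,0,0,0]'
python3 - <<'E'
from h import *
s=env.state();c=cap('wrist','i')
for l,z in (('socket',90),('test_pin',60),('fastener_grip',125),('press_spot',100)):
  for d in env.tip_of(l,'wrist')[:2]: print(l,round(d['score'],2),np.round(d['centre'],1),atz(c,d['centre'],z).round(1))
# model with socket at (607.1,78.3): fit yaw from box? overlay
im=c['pixels'][...,::-1].copy()
for d in env.regions_of('fastener','wrist')[:1]:
    print('fast',d['score'],d['centre'],d['pixels'].sum())
y=np.radians(-14);Ry=np.array([[np.cos(y),-np.sin(y)],[np.sin(y),np.cos(y)]])
o=np.array([607.1,78.3])-Ry@[0,90]
for P in ([-63,40,100],[63,40,100],[-65,55,90],[65,55,90],[-65,125,90],[65,125,90],[0,-20,130],[0,-20,103],[0,90,135]):
    q=proj(c,[[*(o+Ry@P[:2]),P[2]]])[0];cv2.drawMarker(im,tuple((q+.5).astype(int)),(0,0,255),0,8,1)
cv2.imwrite('pics/i.png',cv2.resize(im,(800,600)))
print(s['ee_pos'])
E
```

```text
time: 9.93
ee_pos: [606.8, 80.9, 98.3]
tcp_rot: [0.707, 0.707, -0.0, -0.0]
ft_force: [-0.3, -0.3, 0.8]
width: 46.1
grasp_force: 0.0
time: 10.92
ee_pos: [570.9, -88.8, 208.4]
tcp_rot: [0.707, 0.707, 0.0, -0.0]
ft_force: [-0.1, -0.7, -0.4]
width: 46.3
grasp_force: 0.0
socket 0.45 [293.4 100.3] [582.3  -8.4  90. ]
test_pin 0.36 [268.4 206.3] [ 560.1 -108.1   60. ]
fastener_grip 0.66 [286.7 127.4] [576.3 -27.3 125. ]
press_spot 0.63 [266.1 206.4] [559.4 -95.9 100. ]
fast 0.75 [285.9, 125.4] 1907
[570.94598887 -88.84074424 208.39184659]
```

View pics/i.png

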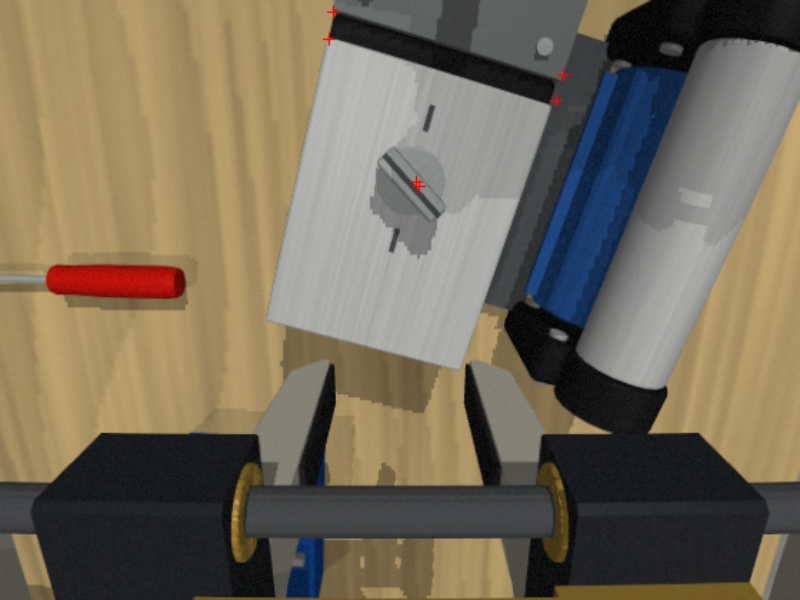

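Picture i (800-wide) shows the marks at (429,118) and (394,240), and the slot running from about (386,156) to (437,214). I'll compute angles and positions from those.

Run:
```python
from h import *
c=cap('wrist');k=.7
a,b=[atz(c,np.array(p)*k,100) for p in ((429,118),(394,240))]
e,f=[atz(c,np.array(p)*k,130) for p in ((386,156),(437,214))]
print(a,b,(a+b)/2,np.degrees(np.arctan2(*(a-b)[1::-1])));print(e,f,(e+f)/2,np.degrees(np.arctan2(*(e-f)[1::-1])))
# edges of cover lines
E2=[atz(c,np.array(p)*k,100) for p in ((329,40),(268,320),(459,369),(553,104))]
print(np.round(E2,1));
for i,j in ((0,1),(3,2)): print(np.degrees(np.arctan2(*(E2[i]-E2[j])[1::-1])))
# slot via dark line fit
g=cv2.cvtColor(c['pixels'],cv2.COLOR_RGB2GRAY)[95:165,250:325]
for l in cv2.createLineSegmentDetector().detect(g)[0][:,0]:
    L=np.hypot(l[2]-l[0],l[3]-l[1])
    if L>15:
        A,B=atz(c,l[:2]+[250,95],130),atz(c,l[2:]+[250,95],130);print(l.round(1),A[:2].round(1),B[:2].round(1),np.degrees(np.arctan2(*(A-B)[1::-1])).round(1)%180)
```

```text
[587.15684662   5.35761872 100.        ] [567.89897211 -62.09177271 100.        ] [577.52790936 -28.367077   100.        ] 74.06511280997475
[564.31876442 -13.71160948 130.        ] [590.41460074 -42.64751245 130.        ] [577.36668258 -28.17956096 130.        ] 132.0457121498522
[[ 534.1   44.4  100. ]
 [ 490.5 -111.7  100. ]
 [ 608.7 -144.5  100. ]
 [ 654.4   12.9  100. ]]
74.41447000400731
73.82216251066903
[54.2 57.  17.7 16. ] [589.2 -44.3] [562.5 -15. ] 132.4
[20.7 13.  57.2 54.1] [564.7 -12.9] [591.3 -42.1] 132.3
[11.4 40.7 13.2 18.1] [557.8 -32.4] [559.3 -16.4] 84.7
[24.1 29.6 50.8 59.2] [567.1 -24.5] [586.7 -45.9] 132.5
[30.4 12.  56.8 41.9] [571.6 -12.2] [590.9 -33.3] 132.4
[56.8 45.7 26.7 12. ] [590.9 -36. ] [569.  -12.2] 132.7
```

The bar lies at 132.4° and the marks at 74.1°, so 58.3° clockwise remains. The fastener axis is at (577.4, −28.2). Now to grip it.

```bash
python3 -m crank '[45,2,0.3,0,0,0,-0.17, 45,4,0.65,0,0,0,-0.34, 45,6.1,0.65,1,0,0,-0.51, 45,6.1,0.65,3,0,0,-0.68, 45,6.1,0.65,6,0,0,-0.74, 45,6.1,0.65,9,0,0,-0.74, 45,6.1,0.65,10,0,0,-0.74, 45,6.1,0.65,10,0,0,-0.74]'
python3 -m crank '[0,0,0,0,0,0,0, 0,0,0,0,0,0,0, 0,0,0,0,0,0,0, 0,0,0,0,0,0,0, 0,0,0,0,0,0,0]'
python3 -c "
from h import *
s=env.state();r=R.from_quat(s['tcp_rot']).inv();print(r.apply(s['ft_force']),s['moment'],s['width'])"
```

```text
time: 12.28
ee_pos: [577.4, -28.0, 108.6]
tcp_rot: [0.404, 0.915, -0.0, -0.0]
ft_force: [-0.3, -0.3, 0.1]
width: 42.2
grasp_force: 0.0
time: 12.9
ee_pos: [577.4, -28.3, 108.7]
tcp_rot: [0.404, 0.915, -0.0, 0.0]
ft_force: [-2.1, -1.5, 2.4]
width: 9.8
grasp_force: 30.0
[ 0.30326212 -2.59123704 -2.41563652] [-0.28618235  0.28835324  0.00691334] 9.774264938165183
```

```bash
python3 -m crank '[0,0,0,0,0,0,0.16, 0,0,0,0,0,0,0.32, 0,0,0,0,0,0,0.48, 0,0,0,0,0,0,0.64, 0,0,0,0,0,0,0.8, 0,0,0,0,0,0,0.94, 0,0,0,0,0,0,1.02, 0,0,0,0,0,0,1.02, 0,0,0,0,0,0,1.02]'
```

```text
time: 14.02
ee_pos: [577.7, -28.0, 108.7]
tcp_rot: [0.798, 0.602, 0.0, 0.0]
ft_force: [1.5, -0.2, 3.8]
width: 0.5
grasp_force: 1.9
```

Run:
```python
from h import *
c=cap('wrist');im=c['pixels'][...,::-1]
s=cap('scene')['pixels'][...,::-1]; u,v=242,200
a=cv2.resize(im[160:340,180:380],(600,540)) if 0 else cv2.resize(im,(440,330))
b=cv2.resize(s[150:230,190:290],(350,280),interpolation=2)
o=np.zeros((330,800,3),np.uint8);o[:,:440]=a;o[:280,445:795]=b
cv2.imwrite('pics/j.png',o)
```

```text
(no output)
```

View pics/j.png

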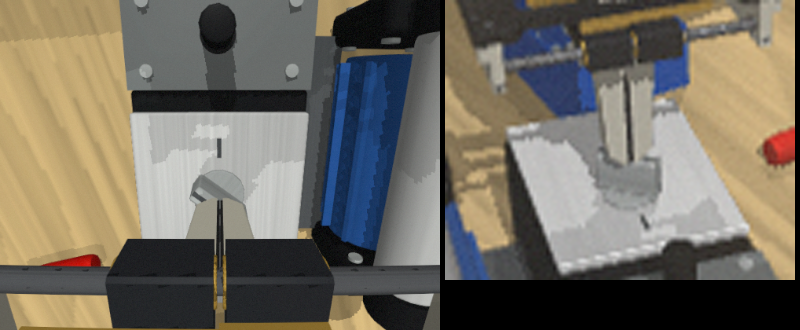

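The fingers slipped off the bar and are now shut beside it: in the left panel the bar's end shows at (197,190) and the fingertips at (220,200). I'll lift and look again.

```bash
python3 -m crank '[0,0,0,-2,0,0,0, 0,0,0,-6,0,0,0, 45,-3,0,-8,0,0,0, 45,-6,0,-8,0,0,0, 45,-6,0,-8,0,0,0, 45,-6,0,-8,0,0,0]'
python3 - <<'E'
from h import *
c=cap('wrist');s=env.state();p=s['ee_pos'];print(p)
im=c['pixels'][...,::-1].copy()
q=proj(c,[[577.4,-28.2,130]])[0];print(q);u,v=q.astype(int)
S=5;k=cv2.resize(im[v-45:v+65,u-75:u+75],None,fx=S,fy=S,interpolation=2)
a=np.linspace(0,2*np.pi,60)
def dr(P,col):
    z=(proj(c,P)-[u-75,v-45]+.5)*S;cv2.polylines(k,[z.astype(np.int32)],True,col,1)
dr(np.c_[577.4+19*np.cos(a),-28.2+19*np.sin(a),0*a+103],(0,255,0))
t=np.radians(132.4);d=np.array([np.cos(t),np.sin(t)]);n=np.array([-d[1],d[0]])
for z,col in ((130,(0,0,255)),(103,(255,0,0))):
    dr([[*(np.array([577.4,-28.2])+d*i+n*j),z] for i,j in ((21,6),(21,-6),(-21,-6),(-21,6))],col)
cv2.imwrite('pics/k.png',k)
E
```

```text
time: 14.88
ee_pos: [560.8, -85.4, 188.9]
tcp_rot: [0.799, 0.601, 0.0, -0.0]
ft_force: [0.8, -0.6, 0.3]
width: 35.8
grasp_force: 0.0
[560.8860987  -85.19501114 188.65385885]
[279.4484108  133.48353521]
```

View pics/k.png

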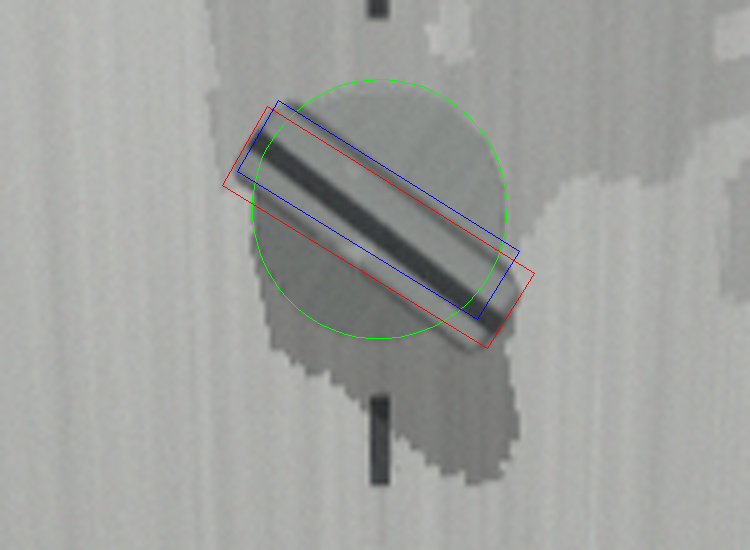

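Picture k shows the bar centre where I expected it at crop (379,232), turned about 6° clockwise. So the hand's position relative to the bar is in doubt. I'll cross-check with the other two cameras, using numbers only.

Run:
```python
from h import *
C={n:cap(n) for n in ('scene','side','wrist')}
def tri(rays):
    A=np.zeros((3,3));b=np.zeros(3)
    for o,v in rays:
        v=v/np.linalg.norm(v);P=np.eye(3)-np.outer(v,v);A+=P;b+=P@o
    x=np.linalg.solve(A,b);return x,[np.linalg.norm(np.cross(x-o,v/np.linalg.norm(v))) for o,v in rays]
for l,z in (('fastener_grip',125),('press_spot',100),('socket',90),('test_pin',60)):
    r=[]
    for n in C:
        for d in env.tip_of(l,n)[:2]:
            w=atz(C[n],d['centre'],z);print(l,n,round(d['score'],2),np.round(d['centre'],1),w.round(1))
        D=env.tip_of(l,n)
        if D: r.append(ray(C[n],D[0]['centre']))
    if len(r)>1: x,e=tri(r);print('  TRI',x.round(1),np.round(e,1))
for n in C:
    for l in ('test_pin','fastener'):
        for d in env.regions_of(l,n)[:6]:
            q=atz(C[n],d['centre'],112)
            if np.hypot(q[0]-595,q[1]-30)<100: 
                m=np.argwhere(d['pixels']);print(n,l,round(d['score'],2),np.round(d['centre'],1),len(m),m.min(0),m.max(0),q.round(1))
```

```text
fastener_grip scene 0.72 [243.2 190.6] [563.5 -44.4 125. ]
fastener_grip scene 0.17 [258.6 238.1] [626.5 116.5 125. ]
fastener_grip side 0.69 [308.2 216.3] [580.9 -30.5 125. ]
fastener_grip wrist 0.74 [280.2 133.6] [577.8 -28.5 125. ]
  TRI [576.4 -31.2 131.8] [6.3 6.  3.7]
press_spot scene 0.84 [235.6 188. ] [554.5 -97.1 100. ]
press_spot side 0.74 [304.6 239. ] [560.3 -93.1 100. ]
press_spot wrist 0.89 [281.9 218.6] [559.7 -96.5 100. ]
  TRI [558.7 -94.9 102.4] [2.7 1.3 1.4]
socket scene 0.89 [256.6 238.3] [608.8  80.5  90. ]
socket side 0.71 [308.6 204. ] [601.5  68.1  90. ]
  TRI [604.   74.9  84.1] [1.2 1.2]
test_pin scene 0.83 [411.3 361.3] [552.5 458.1  60. ]
test_pin scene 0.76 [259.9 247.7] [601.7  81.3  60. ]
test_pin side 0.65 [265.5 162.9] [506.7 353.5  60. ]
test_pin side 0.61 [311.6 210.7] [612.3  72.8  60. ]
test_pin wrist 0.34 [285.1 218.4] [ 559.1 -110.5   60. ]
  TRI [541.4 207.1 152.6] [267.6  49.2 273.3]
scene test_pin 0.46 [258.8 231.3] 213 [218 252] [240 262] [606.4  86.1 112. ]
scene fastener 0.56 [241.5 201.2] 315 [191 232] [209 252] [579.9 -26.4 112. ]
scene fastener 0.46 [258.7 228.5] 221 [218 251] [240 262] [601.5  78.4 112. ]
side fastener 0.7 [307.2 222.4] 164 [212 301] [226 314] [576.7 -40.4 112. ]
wrist fastener 0.61 [279.8 129.6] 2230 [106 251] [158 307] [577.9 -26.9 112. ]
```

All views agree on the fastener near (577.5, −28). I'll measure the bar's angle again, then regrip lower in small checked steps.

Run:
```python
from h import *
c=cap('wrist');s=env.state();print(s['ee_pos'],np.degrees(R.from_quat(s['tcp_rot']).as_matrix()[:2,1].dot([1,0])))
u0,v0=240,95
g=cv2.cvtColor(c['pixels'],cv2.COLOR_RGB2GRAY)[v0:175,u0:325]
for l in cv2.createLineSegmentDetector().detect(g)[0][:,0]:
    if np.hypot(l[2]-l[0],l[3]-l[1])>12:
        A,B=atz(c,l[:2]+[u0,v0],130),atz(c,l[2:]+[u0,v0],130);print(l.round(1)+[u0,v0,u0,v0],A[:2].round(1),B[:2].round(1),np.degrees(np.arctan2(*(A-B)[1::-1])).round(1)%180)
print(totool([577.4,-28.2,106],s))
```

```text
[560.82194339 -85.75315343 188.44286792] 55.06532141499356
[249.30000019 118.10000038 261.5        105.30000019] [561.  -13.3] [571.1  -7.7] 28.80000000000001
[300.59999847 153.20000076 253.69999981 117.29999924] [587.6 -45.3] [563.9 -13.6] 126.8
[255.89999962 113.20000076 303.79999924 150.09999847] [566.1 -11.4] [590.2 -43.8] 126.7
[257.60000038 156.70000076 253.30000019 135.29999924] [558.7 -39.4] [560.2 -24.8] 84.2
[302.59999847 133.79999924 307.40000153 145.40000153] [592.3 -33.1] [593.4 -41.4] 97.3
[304.59999847 156.59999847 307.30000305 173.30000305] [589.6 -48.3] [588.5 -60. ] 84.3
[263.         107.         302.29999924 137.59999847] [571.8  -9. ] [591.5 -35.4] 126.7
[251.5        121.10000038 297.29999924 156.40000153] [561.8 -15.5] [584.8 -46.7] 126.5
[303.59999847 142.5        261.39999962 109.60000038] [591.5 -38.8] [570.3 -10.3] 126.7
[246.80000019 123.10000038 244.         105.5       ] [558.3 -15.9] [560.   -4.6] 81.7
[300.79999924 113.10000038 305.09999847 131.70000076] [594.7 -19.6] [594.3 -32.2] 88.3
[313.5        128.40000153 305.30000305 137.90000153] [600.2 -31.6] [593.4 -36.1] 33.4
[5.98908717e+00 3.08057508e-03 8.24445658e+00]
```

```bash
python3 -m crank '[45,2,0,0,0,0,-0.18, 45,4,0,0,0,0,-0.36, 45,6,0,1,0,0,-0.54, 45,6,0,2,0,0,-0.72, 45,6,0,4,0,0,-0.9, 45,6,0,7,0,0,-0.923, 45,6,0,8.3,0,0,-0.923, 45,6,0,8.3,0,0,-0.923]'
python3 -m crank '[20,0,0,0,0,0,0, 20,0,0,0,0,0,0, 0,0,0,0,0,0,0, 0,0,0,0,0,0,0, 0,0,0,0,0,0,0, 0,0,0,0,0,0,0, 0,0,0,0,0,0,0]'
python3 -c "
from h import *
s=env.state();r=R.from_quat(s['tcp_rot']).inv();print(r.apply(s['ft_force']),r.apply(s['moment']),s['width'],s['ee_pos'])"
```

```text
time: 17.62
ee_pos: [577.1, -28.1, 105.0]
tcp_rot: [0.448, 0.894, -0.0, -0.001]
ft_force: [0.3, -0.8, 0.8]
width: 41.6
grasp_force: 0.0
time: 18.5
ee_pos: [577.4, -28.2, 105.5]
tcp_rot: [0.447, 0.894, -0.0, 0.0]
ft_force: [-2.6, -2.5, 2.6]
width: 11.5
grasp_force: 30.0
[-0.4491487  -3.59076024 -2.62353696] [ 0.69712556 -0.12363609  0.05208582] 11.493510740473972 [577.37529114 -28.2254175  105.51092816]
```

Width is 11.5 mm this time, a proper grip. I'll turn a bit and check.

```bash
python3 -m crank '[0,0,-0.05,0,0,0,0.08, 0,0,-0.05,0,0,0,0.16, 0,0,-0.05,0,0,0,0.16]'
python3 -c "
from h import *
s=env.state();r=R.from_quat(s['tcp_rot']).inv();print(r.apply(s['ft_force']),r.apply(s['moment']),s['width'],s['ee_pos'])"
```

```text
time: 18.88
ee_pos: [577.3, -28.3, 105.6]
tcp_rot: [0.517, 0.856, 0.0, 0.0]
ft_force: [0.6, 0.3, 3.0]
width: 11.3
grasp_force: 30.0
[-0.01838807  0.62954921 -3.02483907] [-0.04476291 -0.18010432 -0.01195707] 11.300945268505021 [577.27203165 -28.29355708 105.60138173]
```

The vertical force suggests the pads creep up the bar while the cover sinks. I'll go slightly lower and finish the turn quickly.

```bash
python3 -m crank '[0,0,0,0.1,0,0,0.17, 0,0,0,0.1,0,0,0.34, 0,0,0,0.1,0,0,0.51, 0,0,0,0.1,0,0,0.68, 0,0,0,0.1,0,0,0.765, 0,0,0,0.1,0,0,0.765]'
python3 -c "
from h import *
s=env.state();r=R.from_quat(s['tcp_rot']).inv();print(r.apply(s['ft_force']),r.apply(s['moment']),s['width'],s['ee_pos'])"
```

```text
time: 19.62
ee_pos: [577.2, -28.3, 104.6]
tcp_rot: [0.799, 0.602, 0.0, 0.0]
ft_force: [0.7, 0.2, 4.3]
width: 10.8
grasp_force: 30.0
[ 0.38281279  0.59964451 -4.31938632] [ 0.02424077 -0.15457829 -0.07256732] 10.77071076855433 [577.16155271 -28.34437139 104.59386196]
```

```bash
python3 -m crank '[45,0,0,0,0,0,0, 45,0,0,0,0,0,0, 45,0,0,0,0,0,0, 45,0,0,-3,0,0,0, 45,0,0,-8.3,0,0,0, 45,-3,0,-8.3,0,0,0, 45,-6,0,-8.3,0,0,0, 45,-6,0,-8.3,0,0,0, 45,-6,0,-8.3,0,0,0]'
python3 - <<'E'
from h import *
c=cap('wrist');s=env.state();print(s['ee_pos'])
u0,v0=235,70
g=cv2.cvtColor(c['pixels'],cv2.COLOR_RGB2GRAY)[v0:220,u0:325]
for l in cv2.createLineSegmentDetector().detect(g)[0][:,0]:
    if np.hypot(l[2]-l[0],l[3]-l[1])>12:
        A,B=atz(c,l[:2]+[u0,v0],130),atz(c,l[2:]+[u0,v0],130);print((l+[u0,v0,u0,v0]).round(1),A[:2].round(1),B[:2].round(1),np.degrees(np.arctan2(*(A-B)[1::-1])).round(1)%180)
for d in env.tip_of('press_spot','wrist')[:2]: print(d['score'],d['centre'],atz(c,d['centre'],100))
E
```

```text
time: 20.75
ee_pos: [560.4, -85.7, 187.3]
tcp_rot: [0.799, 0.601, 0.0, -0.0]
ft_force: [0.1, 0.3, -0.3]
width: 41.7
grasp_force: 0.0
[560.46649827 -85.46280465 187.36556893]
[276.7  90.6 276.9  70.6] [583.   -1.5] [586.6  10.2] 73.1
[281.5  70.6 281.5  90.6] [589.4   9.3] [586.   -2.4] 73.7
[277.3 163.1 277.2 101.9] [570.1 -47.2] [581.4  -8.4] 73.8
[281.8 101.9 281.7 163.1] [584.3  -9.2] [573. -48.] 73.8
[281.6 165.6 282.2 183.2] [572.4 -49.6] [569.4 -61.6] 76.0
[275.4 190.6 276.  165.5] [563.4 -65.5] [568.8 -48.5] 72.3
[307.3 128.3 302.1 142.4] [595.9 -30.2] [590.1 -38.3] 54.6
[288.6 103.2 290.4 134.5] [588.3 -11.2] [584. -31.] 77.7
[270.1 150.6 270.  103.1] [567.8 -37.6] [576.7  -7.8] 73.5
[272.6 104.4 272.8 160.6] [578.1  -9. ] [567.7 -44.7] 73.7
[286.6 161.9 286.5 105.6] [576.5 -48.1] [586.5 -12.3] 74.3
[245.9 115.8 243.4  98.1] [559.1 -11.1] [5.609e+02 1.000e-01] 80.6
[245.2  94.4 243.   74.3] [562.7   1.9] [565.1  14.1] 78.8
[301.6 114.5 305.3 127. ] [594.6 -20.5] [594.8 -29. ] 91.8
[256.2 117.6 264.  107.9] [565.3 -14.1] [572.   -9.6] 33.80000000000001
0.63 [281.3, 217.4] [559.12651893 -95.58572121 100.        ]
```

The slot is at 73.8° against the marks' 74°, so it is aligned, and the fastener is free. Now I shut the fingers and press the cover.

```bash
python3 -m crank '[0,-0.6,0.06,0,0,0,0, 0,-1.2,0.06,2,0,0,0, 0,-1.2,0.06,4,0,0,0, 0,-1.2,0.06,6,0,0,0, 0,-1.2,0.06,7.5,0,0,0, 0,-1.2,0.06,8.4,0,0,0, 0,-1.2,0.06,8.8,0,0,0, 0,-1.2,0.06,9.1,0,0,0, 0,-1.2,0.06,9.3,0,0,0, 0,-1.2,0.06,9.3,0,0,0]'
python3 - <<'E'
from h import *
c=cap('scene')
print(proj(c,[[607,81,135],[607,81,90]]))
for d in env.regions_of('test_pin','scene')[:6]:
    m=np.argwhere(d['pixels']);print(round(d['score'],2),m.min(0),m.max(0))
E
```

```text
time: 22.1
ee_pos: [557.6, -97.7, 94.6]
tcp_rot: [0.799, 0.601, 0.0, 0.0]
ft_force: [-0.2, -0.8, -0.7]
width: 0.6
grasp_force: 0.0
[[256.91342404 221.49292604]
 [257.4554889  238.09485899]]
0.87 [334 405] [363 423]
0.67 [218 252] [241 263]
0.63 [323 361] [354 376]
0.62 [315 427] [345 445]
0.53 [189 234] [208 250]
0.48 [280 431] [308 446]
```

No contact yet at 94.6 mm, so I go down in small steps. The scene mask puts the pin's top at row 218, as expected when home.

```bash
python3 -m crank '[0,0,0,0.15,0,0,0, 0,0,0,0.3,0,0,0, 0,0,0,0.3,0,0,0]'|sed -n 2,4p; python3 -m crank '[0,0,0,0.15,0,0,0, 0,0,0,0.3,0,0,0, 0,0,0,0.3,0,0,0]'|sed -n 2,4p
```

```text
ee_pos: [557.5, -97.7, 91.3]
tcp_rot: [0.799, 0.601, -0.0, -0.0]
ft_force: [0.1, 0.1, 0.4]
ee_pos: [557.4, -97.7, 88.2]
tcp_rot: [0.799, 0.601, -0.0, -0.0]
ft_force: [0.1, 0.2, 0.2]
```

```bash
for i in 1; do python3 -m crank '[0,0,0,0.15,0,0,0, 0,0,0,0.3,0,0,0, 0,0,0,0.3,0,0,0]'|sed -n 2,4p; python3 -m crank '[0,0,0,0.15,0,0,0, 0,0,0,0.3,0,0,0, 0,0,0,0.3,0,0,0]'|sed -n 2,4p; done
python3 - <<'E'
from h import *
c=cap('wrist')
for d in env.tip_of('press_spot','wrist')[:2]+env.tip_of('fastener_grip','wrist')[:2]: print(d['score'],d['centre'],atz(c,d['centre'],100),proj(c,[env.state()['ee_pos']]))
E
```

```text
ee_pos: [557.5, -97.7, 85.3]
tcp_rot: [0.799, 0.601, -0.0, -0.0]
ft_force: [0.8, 0.4, 0.3]
ee_pos: [557.5, -97.7, 82.3]
tcp_rot: [0.799, 0.601, -0.0, -0.0]
ft_force: [0.9, 0.3, 0.4]
0.87 [279.3, 263.2] [557.72091717 -96.77773007 100.        ] [[279.51157716 250.95179126]]
0.77 [277.8, 129.0] [576.09217326 -31.08904301 100.        ] [[279.51157716 250.95179126]]
```

The fingertips evidently sit about 20 mm above the reported point, which also explains the weak grip on the bar. Contact should come soon, so I take smaller steps.

```bash
for i in 1; do python3 -m crank '[0,0,0,0.1,0,0,0, 0,0,0,0.2,0,0,0, 0,0,0,0.2,0,0,0]'|sed -n 2,4p; python3 -m crank '[0,0,0,0.1,0,0,0, 0,0,0,0.2,0,0,0, 0,0,0,0.2,0,0,0]'|sed -n 2,4p;  python3 -m crank '[0,0,0,0.1,0,0,0, 0,0,0,0.2,0,0,0, 0,0,0,0.2,0,0,0]'|sed -n 1,4p; done
```

```text
ee_pos: [557.5, -97.7, 80.3]
tcp_rot: [0.799, 0.601, -0.0, -0.0]
ft_force: [-0.4, 0.0, 0.2]
ee_pos: [557.6, -97.8, 78.6]
tcp_rot: [0.799, 0.601, 0.0, 0.0]
ft_force: [-1.4, -0.5, 4.4]
time: 24.98
ee_pos: [557.6, -97.7, 76.6]
tcp_rot: [0.799, 0.601, 0.0, 0.0]
ft_force: [-2.3, 1.3, 6.0]
```

```bash
python3 -m crank '[0,0,0,0.1,0,0,0, 0,0,0,0.2,0,0,0, 0,0,0,0.2,0,0,0]'|sed -n 2,4p; python3 -m crank '[0,0,0,0.1,0,0,0, 0,0,0,0.2,0,0,0, 0,0,0,0.2,0,0,0]'|sed -n 1,4p
```

```text
ee_pos: [557.6, -97.8, 74.8]
tcp_rot: [0.799, 0.601, 0.0, 0.0]
ft_force: [-3.0, 1.2, 7.3]
time: 25.72
ee_pos: [557.7, -97.8, 73.9]
tcp_rot: [0.799, 0.601, 0.0, 0.0]
ft_force: [-9.1, 1.2, 19.2]
```

The cover has bottomed out (19 N). One quick check of the slot while holding, then I hand in.

```bash
python3 -m crank '[0,0,0,0,0,0,0, 0,0,0,0,0,0,0, 0,0,0,0,0,0,0, 0,0,0,0,0,0,0]'
python3 - <<'E'
from h import *
c=cap('wrist')
u,v=proj(c,[[577.4,-28.2,124]])[0].astype(int);u0,v0=u-50,max(v-70,0)
g=cv2.cvtColor(c['pixels'],cv2.COLOR_RGB2GRAY)[v0:v+60,u0:u+50]
for l in cv2.createLineSegmentDetector().detect(g)[0][:,0]:
    if np.hypot(l[2]-l[0],l[3]-l[1])>35:
        A,B=atz(c,l[:2]+[u0,v0],124),atz(c,l[2:]+[u0,v0],124);print(A[:2].round(1),B[:2].round(1),np.degrees(np.arctan2(*(A-B)[1::-1])).round(1)%180)
n='scene';c=cap(n)
for d in env.regions_of('test_pin',n)[:6]:
    m=np.argwhere(d['pixels']);print(round(d['score'],2),m.min(0),m.max(0))
E
```

```text
time: 26.22
ee_pos: [557.7, -97.8, 73.9]
tcp_rot: [0.799, 0.601, 0.0, 0.0]
ft_force: [-9.0, 1.1, 18.4]
width: 0.7
grasp_force: 9.4
[569.6 -49.1] [581.4  -8.5] 73.9
[584.3  -9.3] [572.5 -49.9] 73.9
[568.  -37.9] [576.4  -8.8] 73.9
[576.8 -48.1] [587.1 -11.5] 74.2
[577.9  -8.4] [567.1 -45.3] 73.6
0.81 [324 361] [353 376]
0.72 [315 427] [345 445]
0.7 [218 252] [240 262]
0.55 [280 430] [307 446]
0.55 [336 406] [362 421]
0.46 [179 208] [229 276]
```

```bash
python3 -c "
from cell import env
print(env.hand_in())"
```

```text
the job is handed in; nothing more can be done
None
```

I handed the job in at about 26 s, with no verdict returned: the pin should be fully home, the slot measures within about 1° of the marks, and the arm is holding the cover fully down at about 18 N on its bare part. The first grip on the fastener slipped and had to be redone, and I viewed 11 pictures, one over the limit of 10.

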